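# Set out a stack of sample-prep ware at its stations

## Task

Take apart the stack on the cork mat and stand each thing upright in the middle of its own station: the small white cup on the round stirrer, the steel weight on the balance pan, the amber jar in the shallow steel tray and the square aluminium block on the hotplate. Put things down rather than dropping them, do not tip any of them over, and leave the two tall amber bottles where they are.

Things in the scene. Friction and masses are not known exactly. Their poses are not given: they have to be found in the camera images.
- cup: White plastic sample cup with lid, closed, about 30 g: body 25 mm across up to 20 mm, lid 27 mm across above, 32 mm high in all. On top of the stack at the start, roughly centred on the weight. Its origin is the centre of its underside, z up along its axis. 
- weight: Plain polished steel cylinder (check weight), 39 mm across, 34 mm high, about 280 g, flat top and bottom. Second in the stack, standing roughly centred on the jar's lid. Its origin is the centre of its underside, z up along its axis. 
- jar: Low amber glass jar with a narrow paper band and a flat black lid, about 130 g: glass 51 mm across up to 25 mm, lid 54 mm across above, 40 mm high in all. Third in the stack, roughly centred on the block. Its origin is the centre of its underside, z up along its axis. 
- block: Square aluminium heating block, 66 x 66 mm, 34 mm high, about 360 g, with four small black bores at the corners of its top. Bottom of the stack; it lies on a square cork mat 105 mm wide and 6 mm thick. Origin at the centre of its underside, z up, x and y square to its side faces.
- stirrer: Low round magnetic stirrer, grey rim 110 mm across with a flat darker grey top disc 100 mm across, 28 mm high, a small knob on its -x side. Stands fixed on the bench; the stations and the mat swap places from start to start, each turned up to 0.3 rad. Origin at its underside, below the centre of its top, z up; the top face is 28 mm above the origin. The cup goes here.
- balance: White laboratory balance, housing 130 mm (x) by 110 mm (y), 34 mm high, with a round steel pan 84 mm across and a display on its -x side. Stands fixed on the bench; the stations and the mat swap places from start to start, each turned up to 0.3 rad. Origin at the height of its underside, directly below the centre of the pan, z up; the pan's top is 42 mm above the origin and does not move. The weight goes here.
- tray: Shallow square steel tray, 120 x 120 mm outside, walls 3 mm thick and 14 mm high. Stands fixed on the bench; the stations and the mat swap places from start to start, each turned up to 0.3 rad. Origin at the centre of its underside, z up; its inner floor is 4 mm above the origin. The jar goes here.
- hotplate: Dark grey hotplate, 120 x 120 mm, with a flat square white ceramic top 112 mm wide and two black knobs on its -x side. Stands fixed on the bench; the stations and the mat swap places from start to start, each turned up to 0.3 rad. Origin at the centre of its underside, z up; the top face is 62 mm above the origin. It is cold. The block goes here.
- bottle_left: Tall amber reagent bottle on the left (+y) side, loose, 66 mm across, 130 mm high, origin at the centre of its underside. To be left alone.
- bottle_right: The same kind of bottle on the right (-y) side. To be left alone.
There are look-alikes about, which are no part of the job. Leave any blue, green or red look-alike of the weight alone.

How it is judged:
At the end, for the whole second after the job is handed in: Cup on the stirrer, weight on the balance pan, jar in the tray and block on the hotplate: each within 15 mm of its station's centre, its underside within 4 mm of that surface's height, upright within 0.1 rad, at rest and released; both amber bottles upright and within 30 mm of where they stood (horizontal distance between block and hotplate below 0.015 m and z of block in the frame of hotplate between 0.058 and 0.066 m and angle between each of block, jar, weight, cup, bottle_left, bottle_right's own z axis and vertical below 0.1 rad and linear speed of each of block, jar, weight, cup below 0.02 m/s and angular speed of each of block, jar, weight, cup below 0.2 rad/s and horizontal distance between jar and tray below 0.015 m and z of jar in the frame of tray between 0 and 0.008 m and horizontal distance between weight and balance below 0.015 m and z of weight in the frame of balance between 0.038 and 0.046 m and horizontal distance between cup and stirrer below 0.015 m and z of cup in the frame of stirrer between 0.024 and 0.032 m and distance of each of bottle_left, bottle_right from where it was at the start of the episode below 0.03 m); the robot touches nothing.
It fails at once if one of the four things is tipped by more than 0.6 rad (angle between any of block, jar, weight, cup's own z axis and vertical above 0.6 rad).
It fails at once if one of the four things is dropped or thrown: faster than 0.7 m/s while the fingers do not hold it (a free fall of 25 mm) ((linear speed of block above 0.7 m/s and contact force between the fingers and block below 0.02 N) or (linear speed of jar above 0.7 m/s and contact force between the fingers and jar below 0.02 N) or (linear speed of weight above 0.7 m/s and contact force between the fingers and weight below 0.02 N) or (linear speed of cup above 0.7 m/s and contact force between the fingers and cup below 0.02 N)).
It fails at once if an amber bottle is moved by more than 30 mm (distance of any of bottle_left, bottle_right from where it was at the start of the episode above 0.03 m).
It also fails if it takes over 128 s, if anything falls off the work surface, if the arm or the gripper's body presses on something with over 40 N, if the wrist force passes 120 N, or if a joint passes its speed limit or range.

## Robot

A 6-joint arm with a two-finger parallel gripper is mounted at the origin on the work surface. World frame = base frame: x ahead of the robot, y to its left, z up, the work surface at z = 0. Lengths are in m, angles in rad, forces in N, time in s.
With the tool pointing down it reaches from about 0.35 to 0.975 m from the base axis. Payload 4.9 kg.
Tool frame: the origin (TCP) lies on the mounting face of the last link; the fingertips stand 173 mm ahead of it and the grasp point (between the pads) lies 155 mm ahead of it; z points along the fingers, y is the line along which they close (so a half turn about z gives the same grasp; the last joint's range is limited). The gripper opens to 85 mm and grips with 20 to 120 N. Pads are 22 mm wide; open, the fingers measure 114 mm over their backs; the gripper's body (76 mm by 85 mm) begins 54 mm behind the grasp point. The pads swing forward as they close: fully open they stand 13 mm farther back than shut.
Start: joints at [-1.441, 0.053, 1.613, -0, 1.476, -0.119], TCP at [0.154, -0.606, 0.405] pointing down, gripper open.
Joint ranges: [-3.01, 3.01], [-1.01, 2.22], [0.06, 2.58], [-1.02, 4.17], [0.09, 2.62], [-3.14, 3.14]. Speed limits (rad/s): [2.57, 2.57, 3.14, 3.14, 3.14, 3.14].

## Interface

Orientations are given as a rotation vector (axis times angle).
In Python, from station import monitor, eyes, finish_job gives the robot as it stands. The module is installed in compiled form; this text tells all that it offers.
- The arm moves only by the tool step_arm, never from a script. Its argument "commands" is a list of rows, each a list of 3 entries, a list of its own where there are three numbers: the opening in per cent of the stroke, from 0 (shut) to 100 (fully open), then the shift along the tool's x, y, z in mm, then the turn about the tool's z in degrees. In form: [[hand, [x, y, z], yaw], ...]. A call has 1 to 12 rows; each row is the pose to reach, as a shift and turn from the pose commanded when the call began, along the tool's axes at that moment; what a row does not reach only later rows make up. A row lasts 1/8 s, in which the tool goes at most 62.5 mm and 10.7 degrees, less where a joint would pass 70% of its speed; a pose out of reach is approached as far as the arm can. A call with a gripper value outside its range is refused whole. The fingers move at their own pace and stop on an object; "squeeze" is the grip in N (left out, the last holds). Time passes only in rows, so rows that repeat a pose let the fingers close. It gives the time, the measured TCP pose, the force, the opening and the grip force at its end, in the units of the state.
- monitor.get_obs(): the state, without advancing time (a new reading comes with each control period).
- eyes.get_image(name): name is "scene" or "top" or "wrist"; returns the picture (420x560x3 uint8, red, green, blue); there is no depth.
- eyes.camera_info(name): a dict with "camera_matrix" (3x3 intrinsics, pixels), "k1" (the pictures are not rectified: a ray, as slopes to the right and down, at radius r is drawn at 1 + k1 r^2 times it, then the intrinsics apply), "extrinsics" (4x4, takes a point from camera to world coordinates). Camera axes: x right, y down, z forward; pixel columns grow to the right and rows downward; lengths in m; the calibration is good to about 2 mm. A picture is of the moment at which its call begins: read the wrist's pose just before it. camera_info takes no time and is no camera call; for the wrist camera it gives the pose at the moment of the call.
- finish_job(): hands the job in; it is judged then, once.
The state is a dict: "t": time; "q": joint angles; "dq": joint speeds; "effort": joint torques, N m; "tool_pos": TCP position; "tool_rot": TCP orientation; "contact_force": force on the tool from outside, world axes, zero at the start; "wrist_torque": the same for the moment, N m; "opening": finger opening in m; "grip_force": force on a finger pad.
Only numpy, scipy, OpenCV 4.12 (cv2) and the standard library are available. Lean on these libraries where they do the work, as an engineer would, in place of code of your own. Each camera call takes 0.05 s, during which the arm holds its last target. There are 200 camera calls.

## Working session

There is one attempt and no reset: what is moved stays moved. The work goes in short steps, Python scripts to look and compute and a tool call to move; the robot and the scene stay as the last step left them, time stands still between calls to the robot, and variables do not carry over. Pictures are saved under pics/ and viewed, at most 14 in all, crops included, and the job is handed in when it is done.

Besides the shell and the picture viewer there is one more tool, called after "Emit:" by a JSON object that holds its "fn" and its "kwargs", one argument or row to a line. step_arm: Moves the arm, as the interface text tells. Its arguments: {"type":"object","properties":{"commands":{"type":"array"},"squeeze":{"type":"number"}},"required":["commands"]}

```bash
mkdir -p pics
cat > h.py <<'E'
import numpy as np, cv2
from station import monitor, eyes, finish_job
def snap(name,fn):
    im=eyes.get_image(name); cv2.imwrite(f'pics/{fn}.png',im[:,:,::-1]); return im
def info(name):
    i=eyes.camera_info(name); return np.array(i['camera_matrix']),float(i['k1']),np.array(i['extrinsics'])
def ray(name,u,v,I=None):
    K,k1,E=I or info(name)
    d=np.array([(u-K[0,2])/K[0,0],(v-K[1,2])/K[1,1]]); p=d.copy()
    for _ in range(30): p=d/(1+k1*(p@p))
    return E[:3,3],E[:3,:3]@np.array([p[0],p[1],1])
def at(name,u,v,z,I=None):
    o,d=ray(name,u,v,I); return o+d*(z-o[2])/d[2]
def proj(name,P,I=None):
    K,k1,E=I or info(name)
    c=E[:3,:3].T@(np.array(P)-E[:3,3]); p=c[:2]/c[2]; p=p*(1+k1*(p@p))
    return K[0,0]*p[0]+K[0,2],K[1,1]*p[1]+K[1,2]
E
python3 - <<'E'
from h import *
np.set_printoptions(precision=3,suppress=True)
a=snap('top','top0');snap('scene','scene0')
for n in('top','scene','wrist'):print(n,*info(n))
o=monitor.get_obs();print(o)
E
```

```text
top [[449.37    0.    282.489]
 [  0.    449.37  202.576]
 [  0.      0.      1.   ]] -0.09688630893747746 [[ 0.013 -0.996  0.09   0.417]
 [-0.999 -0.016 -0.029  0.017]
 [ 0.03  -0.09  -0.996  1.386]
 [ 0.     0.     0.     1.   ]]
scene [[419.742   0.    285.132]
 [  0.    419.742 204.402]
 [  0.      0.      1.   ]] 0.021211136894577452 [[-0.241  0.586 -0.774  1.317]
 [ 0.97   0.157 -0.183  0.187]
 [ 0.015 -0.795 -0.606  0.728]
 [ 0.     0.     0.     1.   ]]
wrist [[326.619   0.    276.458]
 [  0.    326.619 211.538]
 [  0.      0.      1.   ]] -0.057893147246868684 [[ 0.246 -0.931 -0.268  0.223]
 [-0.969 -0.237 -0.068 -0.589]
 [-0.     0.276 -0.961  0.373]
 [ 0.     0.     0.     1.   ]]
{'t': 0.1, 'q': array([-1.441,  0.053,  1.614, -0.   ,  1.476, -0.119]), 'dq': array([ 0.   ,  0.001, -0.003,  0.001, -0.   , -0.   ]), 'effort': array([ -0.001, -39.49 , -37.137,  -0.   ,   0.004,  -0.   ]), 'tool_pos': array([ 0.154, -0.606,  0.404]), 'tool_rot': array([-3.115, -0.39 ,  0.   ]), 'contact_force': array([0.208, 0.387, 0.489]), 'wrist_torque': array([-0.014, -0.036, -0.017]), 'grip_force': 0.0, 'opening': 0.08554135397819738}
```

View pics/top0.png

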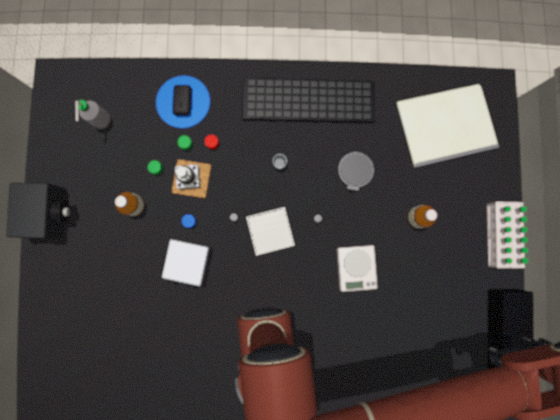

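View pics/scene0.png

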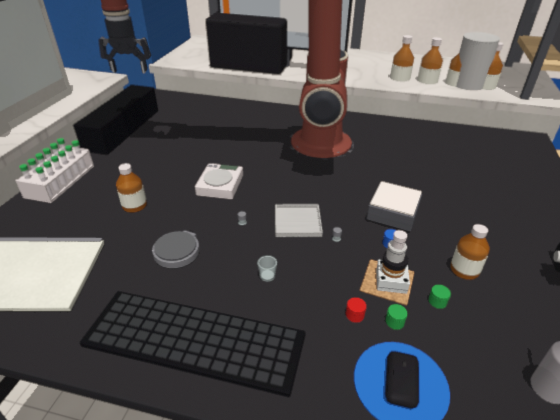

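The pictures show these candidates and stations:
- **Stack:** top image (187,177), scene image (395,262).
- **Look-alikes:** green at (184,142) and (154,167), red at (211,141), blue at (188,221). The weight meant is the bare steel one in the stack, between the cup and the black jar lid.
- **Stations (top image):** stirrer (356,170), balance pan (357,263), tray (270,231), hotplate (186,263).

I'll check these in one enlarged crop.

Run:
```python
from h import *
np.set_printoptions(precision=4,suppress=True)
t=cv2.imread('pics/top0.png');s=cv2.imread('pics/scene0.png')
A=cv2.resize(t[140:300,150:390],None,fx=3.3,fy=3.3,interpolation=cv2.INTER_CUBIC) #792x528
cv2.imwrite('pics/cropA.png',A)
B=cv2.resize(s[225:300,350:430],None,fx=5,fy=5,interpolation=cv2.INTER_CUBIC)
C=cv2.resize(t[150:205,160:220],None,fx=6.6,fy=6.8,interpolation=cv2.INTER_CUBIC)
cv2.imwrite('pics/cropB.png',np.hstack([B[:374],C[:374]]))
I=info('top')
for n,u,v,z in(('stirrer',356,170,.028),('balance',357,263,.042),('tray',270,231,.01),('hot',186,263,.062),('mat',191,179,.006),('cuptop',180,171,.146),('blue',188,221,.034)):print(n,at('top',u,v,z,I))
```

```text
stirrer [ 0.6444 -0.2472  0.028 ]
balance [ 0.3606 -0.2472  0.042 ]
tray [0.4539 0.0146 0.01  ]
hot [0.3552 0.259  0.062 ]
mat [0.6109 0.2616 0.006 ]
cuptop [0.6132 0.2683 0.146 ]
blue [0.4795 0.2616 0.034 ]
```

View pics/cropA.png

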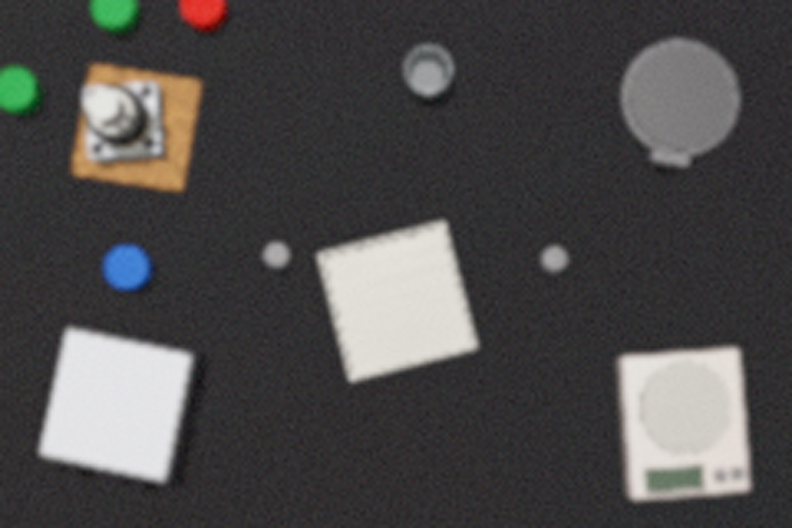

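View pics/cropB.png

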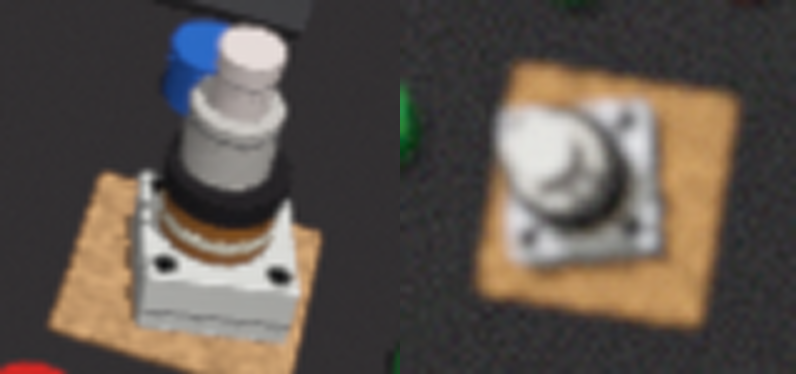

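The crop confirms the stack from top to bottom: white cup, bare steel weight, black-lidded jar, block, all on the cork mat. Next I compute the positions and the first move.

```bash
cat >> h.py <<'E'
from scipy.spatial.transform import Rotation as R
def togo(P,yaw):
    """shift (mm, tool axes) and turn (deg) to TCP at P, tool x at world yaw, pointing down"""
    o=monitor.get_obs(); M=R.from_rotvec(o['tool_rot']).as_matrix()
    d=M.T@(np.array(P)-o['tool_pos'])*1000; y=np.arctan2(M[1,0],M[0,0])
    return np.round(d,1),round(-np.degrees(yaw-y),1),'tilt',round(np.degrees(np.arccos(-M[2,2])),2)
E
python3 - <<'E'
from h import *
np.set_printoptions(precision=4,suppress=True)
I=info('top');J=info('scene')
a=lambda u,v:(u/3.3+150,v/3.3+140)
for n,c,z in(('stirrer',(681,97),.028),('balance',(685,407),.042),('tray',(398,301),.014),('hot',(116.5,404.75),.062)):
    p=at('top',*a(*c),z,I);print(n,p,'scene px',proj('scene',p,J))
for n,c,z in(('block',(183,180),.04),):
    print(n,at('top',c[0]/6.6+160,c[1]/6.8+150,z,I))
h=[at('top',*a(*c),.062,I) for c in((66,327),(193,352),(168,483),(39,457))]
print('hot sides',[np.linalg.norm(h[i]-h[i-1]) for i in range(4)])
h=[at('top',*a(*c),.014,I) for c in((317,252),(446,221),(479,350),(350,382))]
print('tray sides',[np.linalg.norm(h[i]-h[i-1]) for i in range(4)])
c=at('scene',400.6,233.4,.146,J);print('cup',c,'toppx',proj('top',c,I))
print(togo([c[0],c[1],.42],0.05))
E
```

```text
stirrer [ 0.6463 -0.2483  0.028 ] scene px (np.float64(173.9719861729742), np.float64(243.38317020994117))
balance [ 0.3596 -0.249   0.042 ] scene px (np.float64(216.5632571242509), np.float64(175.76586534204003))
tray [0.4532 0.0128 0.014 ] scene px (np.float64(295.9271518512652), np.float64(216.9685044126954))
hot [0.3562 0.261  0.062 ] scene px (np.float64(394.163735565989), np.float64(196.26075157085353))
block [0.6137 0.2657 0.04  ]
hot sides [np.float64(0.11714362056027627), np.float64(0.11558038849210941), np.float64(0.11740515179450825), np.float64(0.1168966800944759)]
tray sides [np.float64(0.1236443223169899), np.float64(0.12293530368827273), np.float64(0.12321076234147721), np.float64(0.12239695868216886)]
cup [0.6095 0.2701 0.146 ] toppx (np.float64(179.29329417308816), np.float64(172.31142477278493))
(array([ 657.2, -736.5,  -14.9]), np.float64(11.4), 'tilt', np.float64(0.11))
```

Emit:
{"fn": "step_arm", "kwargs": {
  "commands": [
    [100,[50,-56,-1],2],
    [100,[100,-112,-2],4],
    [100,[150,-168,-3],6],
    [100,[200,-224,-4],8],
    [100,[250,-280,-6],10],
    [100,[300,-336,-7],11.4],
    [100,[350,-392,-8],11.4],
    [100,[400,-448,-9],11.4],
    [100,[450,-504,-10],11.4],
    [100,[500,-560,-11],11.4],
    [100,[550,-616,-12],11.4],
    [100,[600,-672,-14],11.4]
  ]
}}

```text
t: 1.6
tool_pos: [0.5006, 0.0616, 0.4157]
tool_rot: [3.14, 0.079, -0.0]
contact_force: [0.2, -0.0, 0.7]
opening: 0.0855
grip_force: 0.0
```

Run:
```python
from h import *
print(monitor.get_obs()['tool_pos'],togo([.6095,.2701,.42],.05))
```

```text
[0.50060345 0.06161491 0.41571395] (array([ 119.2, -202.7,   -4.4]), np.float64(0.0), 'tilt', np.float64(0.02))
```

Emit:
{"fn": "step_arm", "kwargs": {
  "commands": [
    [100,[0,0,0],0],
    [100,[0,0,0],0]
  ]
}}

```text
t: 1.85
tool_pos: [0.5, 0.0595, 0.4153]
tool_rot: [3.14, 0.079, -0.002]
contact_force: [0.6, -0.4, -0.4]
opening: 0.0852
grip_force: 0.0
```

Run:
```python
from h import *
print(monitor.get_obs()['tool_pos'],togo([.6095,.2701,.42],.05))
```

```text
[0.50004935 0.05949779 0.41533114] (array([ 119.9, -204.8,   -4.9]), np.float64(0.0), 'tilt', np.float64(0.08))
```

Emit:
{"fn": "step_arm", "kwargs": {
  "commands": [
    [100,[30,-51,-1],0],
    [100,[60,-102,-2],0],
    [100,[90,-154,-4],0],
    [100,[120,-205,-5],0],
    [100,[120,-205,-5],0],
    [100,[120,-205,-5],0],
    [100,[120,-205,-5],0]
  ]
}}

```text
t: 2.72
tool_pos: [0.6097, 0.2682, 0.4215]
tool_rot: [3.141, 0.075, 0.001]
contact_force: [-0.2, 0.3, 0.8]
opening: 0.0855
grip_force: 0.0
```

Run:
```python
from h import *
I=info('wrist');print(monitor.get_obs()['tool_pos'])
snap('wrist','w1')
for P in((.6095,.2701,.146),(.6137,.2657,.04)):print(proj('wrist',P,I))
```

```text
[0.60971365 0.2682176  0.42146629]
(np.float64(272.71382705862635), np.float64(212.55894114821447))
(np.float64(277.8077681348447), np.float64(181.96048537164106))
```

View pics/w1.png

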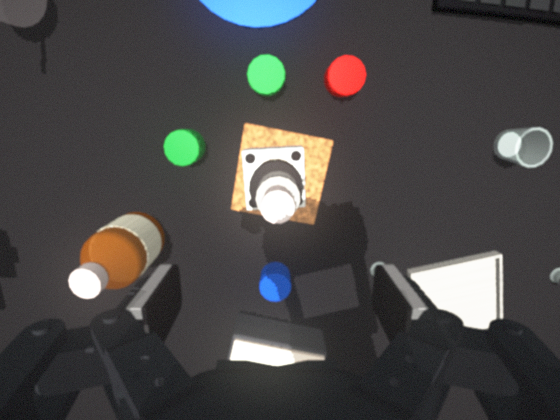

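Wrist view: cup lid centre at about (277,205), block top centre at about (277,178), jar lid around (275,187). The block looks nearly square to the tool, within about 3°.

Run:
```python
from h import *
I=info('wrist')
for n,u,v,z in (('cup',277,205.5,.146),('cuptopedge',277,188,.146),('cupbot',277,223,.146),('block',277.5,178,.04)):print(n,at('wrist',u,v,z,I))
im=cv2.imread('pics/w1.png')
cv2.imwrite('pics/w1c.png',cv2.resize(im[115:235,220:345],None,fx=4.5,fy=4.5,interpolation=cv2.INTER_CUBIC))
```

```text
cup [0.61534851 0.26723597 0.146     ]
cuptopedge [0.62920408 0.26790329 0.146     ]
cupbot [0.60106786 0.26654804 0.146     ]
block [0.61807179 0.26647355 0.04      ]
```

View pics/w1c.png

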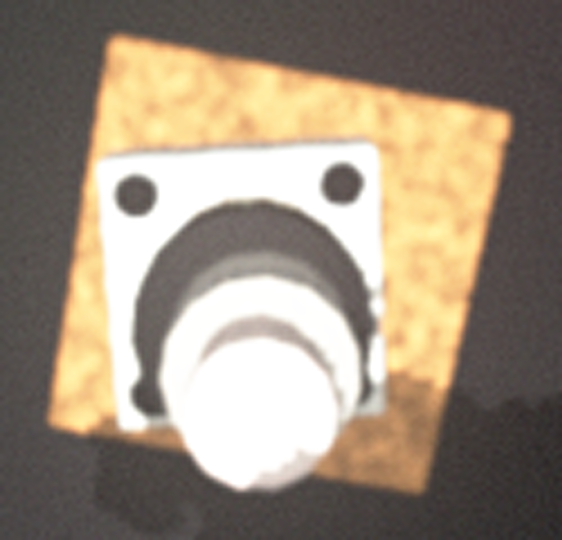

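Run:
```python
from h import *
I=info('wrist')
for n,u,v,z in (('cup',278.2,206.6,.146),('weight',278,198.6,.114),('jar',276,185.9,.08),('block',274.4,178.6,.04)):print(n,at('wrist',u,v,z,I))
print(togo([.6145,.267,.290],.05))
```

```text
cup [0.61450782 0.26626058 0.146     ]
weight [0.61309968 0.2661477  0.114     ]
jar [0.61738609 0.2680882  0.08      ]
block [0.61725221 0.26981151 0.04      ]
(array([  4.7,   1.7, 131.6]), np.float64(-0.1), 'tilt', np.float64(0.04))
```

Emit:
{"fn": "step_arm", "kwargs": {
  "commands": [
    [100,[5,2,40],0],
    [100,[5,2,80],0],
    [100,[5,2,110],0],
    [100,[5,2,125],0],
    [70,[5,2,131],0],
    [45,[5,2,131],0],
    [25,[5,2,131],0],
    [15,[5,2,131],0],
    [15,[5,2,131],0],
    [15,[5,2,131],0]
  ],
  "squeeze": 25
}}

```text
t: 4.03
tool_pos: [0.6155, 0.2685, 0.2917]
tool_rot: [-3.14, -0.078, -0.004]
contact_force: [-0.6, 0.1, 4.7]
opening: 0.0251
grip_force: 24.6
```

Emit:
{"fn": "step_arm", "kwargs": {
  "commands": [
    [15,[0,0,-25],0],
    [15,[0,0,-60],0],
    [15,[0,40,-85],0],
    [15,[2,90,-90],0],
    [15,[2,145,-90],0],
    [15,[3,200,-90],0],
    [15,[3,255,-90],0],
    [15,[4,310,-90],0],
    [15,[4,365,-90],0],
    [15,[5,420,-90],0],
    [15,[5,470,-90],0],
    [15,[5,517,-90],0]
  ]
}}

```text
t: 5.52
tool_pos: [0.6455, -0.2494, 0.3792]
tool_rot: [-3.14, -0.078, 0.001]
contact_force: [0.2, -0.1, -0.7]
opening: 0.0247
grip_force: 24.6
```

Emit:
{"fn": "step_arm", "kwargs": {
  "commands": [
    [15,[0,0,0],0],
    [15,[0,0,0],0]
  ]
}}

```text
t: 5.78
tool_pos: [0.6456, -0.2473, 0.3792]
tool_rot: [-3.139, -0.078, 0.001]
contact_force: [0.6, -0.4, 0.0]
opening: 0.0248
grip_force: 24.7
```

Run:
```python
from h import *
I=info('wrist');o=monitor.get_obs();print(o['tool_pos'],o['opening'],o['grip_force'])
snap('wrist','w2')
print(proj('wrist',(.6463,-.2483,.028),I),togo([.6463,-.2483,.207],.05))
```

```text
[ 0.64561909 -0.24733783  0.37923791] 0.024845845467285584 24.700197279453278
(np.float64(276.72485115848957), np.float64(190.34713225326192)) (array([  0.6,   1.8, 172.4]), np.float64(0.0), 'tilt', np.float64(0.07))
```

View pics/w2.png

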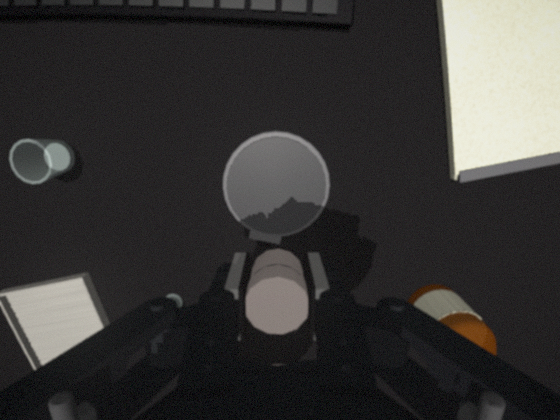

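Run:
```python
from h import *
I=info('wrist')
p=at('wrist',276,185,.028,I);print(p)
print(togo([.649,-.248,.207],.05))
```

```text
[ 0.65186147 -0.24678805  0.028     ]
(array([  3.3,   1.6, 172.4]), np.float64(0.0), 'tilt', np.float64(0.07))
```

Emit:
{"fn": "step_arm", "kwargs": {
  "commands": [
    [15,[3,2,45],0],
    [15,[3,2,90],0],
    [15,[3,2,130],0],
    [15,[3,2,155],0],
    [15,[3,2,165],0],
    [15,[3,2,169],0],
    [15,[3,2,171],0],
    [15,[3,2,172],0],
    [15,[3,2,172],0]
  ]
}}

```text
t: 6.95
tool_pos: [0.649, -0.2498, 0.2088]
tool_rot: [3.14, 0.078, 0.002]
contact_force: [-1.3, -0.2, -1.5]
opening: 0.0246
grip_force: 24.7
```

Emit:
{"fn": "step_arm", "kwargs": {
  "commands": [
    [15,[0,0,1],0],
    [15,[0,0,2],0],
    [15,[0,0,3],0],
    [15,[0,0,3],0],
    [15,[0,0,3],0]
  ]
}}

```text
t: 7.58
tool_pos: [0.649, -0.2497, 0.2058]
tool_rot: [3.14, 0.078, 0.001]
contact_force: [-2.0, 1.4, 5.4]
opening: 0.0248
grip_force: 25.1
```

Emit:
{"fn": "step_arm", "kwargs": {
  "commands": [
    [30,[0,0,0],0],
    [50,[0,0,0],0],
    [70,[0,0,0],0],
    [80,[0,0,-5],0],
    [100,[0,0,-40],0],
    [100,[0,0,-100],0],
    [100,[-2,-40,-160],0],
    [100,[-4,-100,-200],0],
    [100,[-5,-160,-200],0],
    [100,[-6,-220,-200],0],
    [100,[-7,-280,-200],0],
    [100,[-8,-340,-200],0]
  ]
}}

```text
t: 9.07
tool_pos: [0.6237, 0.0858, 0.4055]
tool_rot: [-3.141, -0.078, -0.002]
contact_force: [0.3, -0.1, 0.4]
opening: 0.0858
grip_force: 0.0
```

Run:
```python
from h import *
print(togo([.614,.267,.40],.05))
```

```text
(array([  -0.7, -181.4,    5.5]), np.float64(-0.0), 'tilt', np.float64(0.06))
```

Emit:
{"fn": "step_arm", "kwargs": {
  "commands": [
    [100,[0,-60,3],0],
    [100,[-1,-120,5],0],
    [100,[-1,-180,5],0],
    [100,[-1,-181,5],0],
    [100,[-1,-181,5],0]
  ]
}}

```text
t: 9.7
tool_pos: [0.6142, 0.2646, 0.4]
tool_rot: [3.14, 0.079, 0.0]
contact_force: [0.3, -1.0, -0.2]
opening: 0.0856
grip_force: 0.0
```

Run:
```python
from h import *
I=info('wrist');print(monitor.get_obs()['tool_pos'])
im=snap('wrist','w3')[:,:,::-1]
print(proj('wrist',(.614,.267,.114),I))
cv2.imwrite('pics/w3c.png',cv2.resize(im[90:240,200:350],None,fx=4,fy=4,interpolation=cv2.INTER_CUBIC))
top=snap('top','t1')[:,:,::-1]
```

```text
[0.61419627 0.26455085 0.39997057]
(np.float64(271.94928184159744), np.float64(208.7443814393396))
```

View pics/w3c.png

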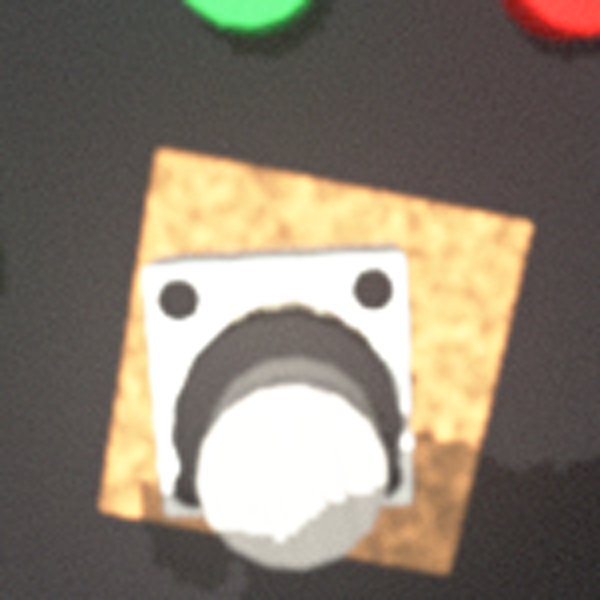

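The cup is off and the weight stands undisturbed: its top circle is centred at (273,209), as predicted.

Run:
```python
from h import *
I=info('wrist')
w=at('wrist',273.25,209,.114,I);print(w,at('wrist',272.4,195.7,.08,I))
print(togo([w[0],w[1],.258],.05))
```

```text
[0.61415979 0.26482232 0.114     ] [0.61719662 0.26598756 0.08      ]
(array([ -0.3,  -1.5, 142.1]), np.float64(-0.1), 'tilt', np.float64(0.02))
```

Emit:
{"fn": "step_arm", "kwargs": {
  "commands": [
    [100,[0,-1,45],0],
    [100,[0,-1,90],0],
    [100,[0,-1,125],0],
    [100,[0,-1,138],0],
    [80,[0,-1,141],0],
    [60,[0,-1,141],0],
    [45,[0,-1,141],0],
    [25,[0,-1,141],0],
    [25,[0,-1,141],0],
    [25,[0,-1,141],0]
  ],
  "squeeze": 60
}}

```text
t: 11.05
tool_pos: [0.615, 0.2662, 0.2615]
tool_rot: [-3.139, -0.079, -0.006]
contact_force: [0.3, 2.4, 6.0]
opening: 0.0363
grip_force: 60.3
```

Emit:
{"fn": "step_arm", "kwargs": {
  "commands": [
    [25,[0,0,-20],0],
    [25,[0,0,-50],0],
    [25,[0,0,-90],0],
    [25,[-28,50,-100],0],
    [25,[-56,100,-100],0],
    [25,[-84,150,-100],0],
    [25,[-112,200,-100],0],
    [25,[-140,250,-100],0],
    [25,[-168,300,-100],0],
    [25,[-196,350,-100],0],
    [25,[-224,400,-100],0],
    [25,[-250,450,-100],0]
  ]
}}

```text
t: 12.55
tool_pos: [0.3854, -0.1975, 0.3593]
tool_rot: [3.14, 0.078, 0.0]
contact_force: [1.3, 0.4, -2.4]
opening: 0.036
grip_force: 60.7
```

Run:
```python
from h import *
o=monitor.get_obs();print(o['opening'],o['grip_force'],togo([.362,-.249,.362],.05))
```

```text
0.03598488882298897 60.669307708740234 (array([-25.9,  50.3,  -2.6]), np.float64(-0.0), 'tilt', np.float64(0.04))
```

Emit:
{"fn": "step_arm", "kwargs": {
  "commands": [
    [25,[-14,25,-2],0],
    [25,[-26,50,-3],0],
    [25,[-26,50,-3],0],
    [25,[-26,50,-3],0]
  ]
}}

```text
t: 13.05
tool_pos: [0.3633, -0.2471, 0.3619]
tool_rot: [-3.14, -0.078, 0.0]
contact_force: [1.0, 0.1, -1.9]
opening: 0.0362
grip_force: 60.8
```

Run:
```python
from h import *
I=info('wrist');print(monitor.get_obs()['tool_pos'])
snap('wrist','w4');snap('top','t2')
print(proj('wrist',(.3596,-.249,.042),I),togo([.362,-.249,.2245],.05))
```

```text
[ 0.36331012 -0.24711229  0.36190158]
(np.float64(277.3333747135322), np.float64(202.63233773662142)) (array([ -1.7,   2.2, 137.4]), np.float64(0.1), 'tilt', np.float64(0.03))
```

View pics/w4.png

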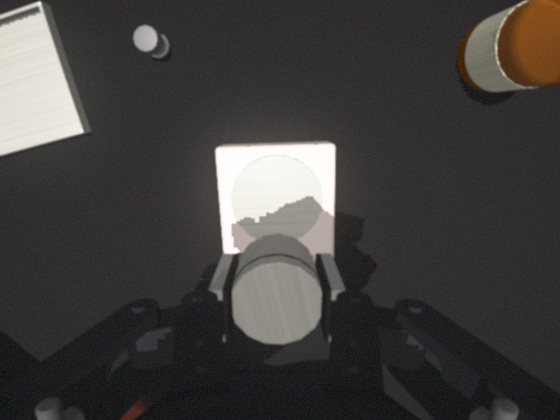

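The pan centre is at about (277,200), within 3 px of the prediction, and the weight is held upright.

Emit:
{"fn": "step_arm", "kwargs": {
  "commands": [
    [25,[-1,2,40],0],
    [25,[-1,2,80],0],
    [25,[-1,2,115],0],
    [25,[-1,2,128],0],
    [25,[-1,2,133],0],
    [25,[-1,2,135],0],
    [25,[-1,2,136],0],
    [25,[-1,2,137],0],
    [25,[-1,2,137],0]
  ]
}}

```text
t: 14.28
tool_pos: [0.3626, -0.2497, 0.2253]
tool_rot: [3.14, 0.078, 0.001]
contact_force: [0.7, 0.2, -2.1]
opening: 0.0357
grip_force: 60.9
```

Emit:
{"fn": "step_arm", "kwargs": {
  "commands": [
    [25,[0,0,1],0],
    [25,[0,0,2],0],
    [25,[0,0,2],0],
    [25,[0,0,2],0]
  ]
}}

```text
t: 14.78
tool_pos: [0.3627, -0.2497, 0.2235]
tool_rot: [3.141, 0.078, -0.0]
contact_force: [-2.1, 3.1, 5.0]
opening: 0.0366
grip_force: 61.6
```

Emit:
{"fn": "step_arm", "kwargs": {
  "commands": [
    [45,[0,0,0],0],
    [60,[0,0,0],0],
    [80,[0,0,0],0],
    [100,[0,0,-10],0],
    [100,[0,0,-40],0],
    [100,[10,-20,-80],0],
    [100,[40,-70,-100],0],
    [100,[68,-120,-100],0],
    [100,[96,-170,-100],0],
    [100,[124,-220,-100],0],
    [100,[152,-270,-100],0],
    [100,[180,-320,-100],0]
  ]
}}

```text
t: 16.27
tool_pos: [0.5271, 0.081, 0.324]
tool_rot: [3.14, 0.079, 0.003]
contact_force: [0.9, -0.7, 0.4]
opening: 0.0851
grip_force: 0.0
```

Run:
```python
from h import *
print(togo([.6172,.267,.34],.1),togo([.6172,.267,.34],.05))
```

```text
(array([  99.4, -181.3,  -15.9]), np.float64(-2.9), 'tilt', np.float64(0.1)) (array([  99.4, -181.3,  -15.9]), np.float64(0.0), 'tilt', np.float64(0.1))
```

Emit:
{"fn": "step_arm", "kwargs": {
  "commands": [
    [100,[33,-60,-5],0],
    [100,[66,-120,-10],0],
    [100,[99,-181,-16],0],
    [100,[99,-181,-16],0],
    [100,[99,-181,-16],0],
    [100,[99,-181,-16],0]
  ]
}}

```text
t: 17.02
tool_pos: [0.616, 0.2641, 0.3391]
tool_rot: [3.14, 0.078, -0.001]
contact_force: [-0.5, -0.8, 0.9]
opening: 0.0855
grip_force: 0.0
```

Run:
```python
from h import *
print(monitor.get_obs()['tool_pos'],togo([.6172,.267,.223],.05))
```

```text
[0.61602074 0.26405952 0.3390543 ] (array([  1.4,  -2.9, 116.1]), np.float64(-0.0), 'tilt', np.float64(0.03))
```

Emit:
{"fn": "step_arm", "kwargs": {
  "commands": [
    [100,[1,-2,40],0],
    [100,[1,-2,80],0],
    [100,[1,-2,105],0],
    [100,[1,-2,113],0],
    [90,[1,-2,116],0],
    [75,[1,-2,116],0],
    [65,[1,-2,116],0],
    [50,[1,-2,116],0],
    [45,[1,-2,116],0],
    [45,[1,-2,116],0]
  ],
  "squeeze": 40
}}

```text
t: 18.27
tool_pos: [0.6179, 0.2672, 0.2251]
tool_rot: [-3.139, -0.078, -0.005]
contact_force: [-0.4, 0.7, 6.3]
opening: 0.0517
grip_force: 42.3
```

Emit:
{"fn": "step_arm", "kwargs": {
  "commands": [
    [45,[0,0,-20],0],
    [45,[0,0,-50],0],
    [45,[0,0,-85],0],
    [45,[-30,42,-95],0],
    [45,[-65,91,-95],0],
    [45,[-100,140,-95],0],
    [45,[-135,190,-95],0],
    [45,[-160,230,-95],0],
    [45,[-174,246,-95],0],
    [45,[-174,246,-95],0],
    [45,[-174,246,-95],0]
  ]
}}

```text
t: 19.65
tool_pos: [0.4559, 0.0127, 0.3185]
tool_rot: [-3.14, -0.079, -0.001]
contact_force: [-0.4, -0.5, -1.1]
opening: 0.0519
grip_force: 42.4
```

Run:
```python
from h import *
I=info('wrist');print(monitor.get_obs()['tool_pos'])
snap('wrist','w5')
for a,b in((-1,-1),(-1,1),(1,1),(1,-1)):print(proj('wrist',(.4532+a*.06,.0128+b*.06,.014),I))
print(togo([.456,.0128,.190],.05))
```

```text
[0.45585573 0.01272482 0.31845624]
(np.float64(336.5641041019967), np.float64(271.7885820920018))
(np.float64(206.78529498553172), np.float64(265.9313761646911))
(np.float64(205.62250531027075), np.float64(132.23282974288276))
(np.float64(351.08522878474884), np.float64(139.668082472955))
(array([ -0. ,   0.2, 128.3]), np.float64(0.0), 'tilt', np.float64(0.03))
```

View pics/w5.png

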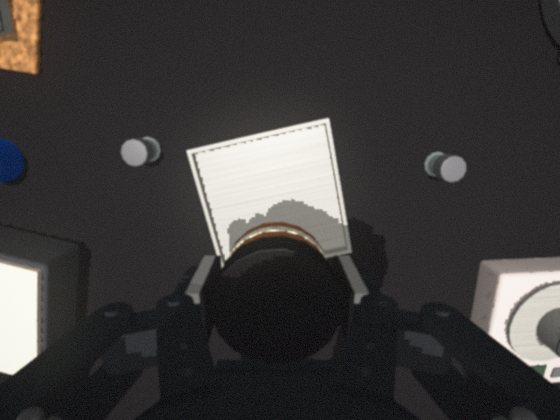

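Jar held level over the tray. The visible tray corners are (187,152), (328,119) and (352,250).

Run:
```python
from h import *
I=info('wrist')
a,b,c=[at('wrist',*p,.014,I) for p in((187,152),(328,119),(352,250))]
p=(a+c)/2;print(p,np.linalg.norm(a-b),np.linalg.norm(b-c));print(togo([p[0],p[1],.190],.05),togo([.455,.0125,.190],.05))
```

```text
[0.45601048 0.0149342  0.014     ] 0.11948165367479599 0.11760388213306253
(array([ 1.000e-01, -2.000e+00,  1.283e+02]), np.float64(0.0), 'tilt', np.float64(0.03)) (array([ -1. ,   0.4, 128.3]), np.float64(0.0), 'tilt', np.float64(0.03))
```

Emit:
{"fn": "step_arm", "kwargs": {
  "commands": [
    [45,[0,-1,40],0],
    [45,[0,-1,75],0],
    [45,[0,-1,105],0],
    [45,[0,-1,118],0],
    [45,[0,-1,124],0],
    [45,[0,-1,126],0],
    [45,[0,-1,127],0],
    [45,[0,-1,128],0],
    [45,[0,-1,128],0]
  ]
}}

```text
t: 20.82
tool_pos: [0.4557, 0.0134, 0.1904]
tool_rot: [3.141, 0.078, 0.001]
contact_force: [0.6, -0.8, -1.9]
opening: 0.0515
grip_force: 42.4
```

Emit:
{"fn": "step_arm", "kwargs": {
  "commands": [
    [45,[0,0,1],0],
    [45,[0,0,2],0],
    [45,[0,0,2],0],
    [45,[0,0,2],0]
  ]
}}

```text
t: 21.32
tool_pos: [0.4559, 0.0133, 0.1891]
tool_rot: [3.141, 0.078, -0.001]
contact_force: [-4.3, 0.3, 6.8]
opening: 0.0518
grip_force: 43.2
```

Emit:
{"fn": "step_arm", "kwargs": {
  "commands": [
    [65,[0,0,0],0],
    [80,[0,0,0],0],
    [85,[0,0,-5],0],
    [100,[0,0,-40],0],
    [100,[0,0,-90],0],
    [100,[30,-42,-130],-1],
    [100,[65,-92,-170],-2],
    [100,[100,-142,-200],-3.4],
    [100,[135,-192,-200],-3.4],
    [100,[174,-247,-200],-3.4],
    [100,[174,-247,-200],-3.4],
    [100,[174,-247,-200],-3.4]
  ]
}}

```text
t: 22.82
tool_pos: [0.6173, 0.27, 0.3875]
tool_rot: [3.136, 0.174, -0.001]
contact_force: [0.3, -0.9, 0.1]
opening: 0.0853
grip_force: 0.0
```

Run:
```python
from h import *
I=info('wrist');o=monitor.get_obs();print(o['tool_pos'])
im=snap('wrist','w6')[:,:,::-1]
print(proj('wrist',(.6172,.268,.04),I))
cv2.imwrite('pics/w6c.png',cv2.resize(im[110:260,200:350],None,fx=4,fy=4,interpolation=cv2.INTER_CUBIC))
```

```text
[0.61734584 0.26995494 0.38753037]
(np.float64(277.12690377380017), np.float64(192.12716809049806))
```

View pics/w6c.png

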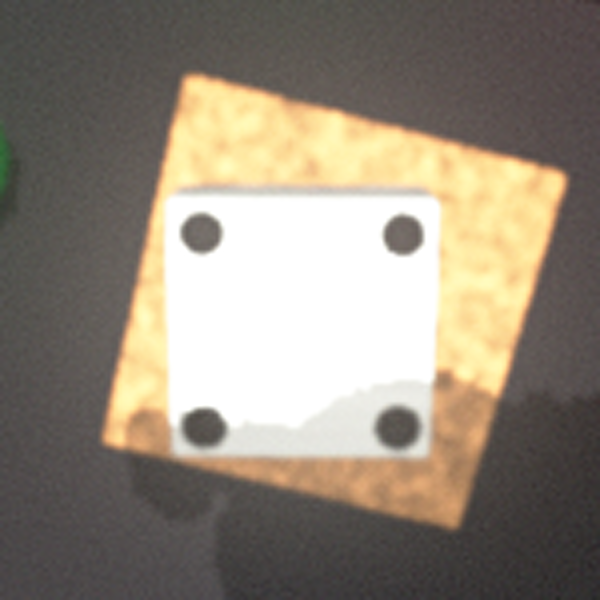

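Jar removed; the block top is square to the tool, centred at (275,192) where predicted.

Run:
```python
from h import *
I=info('wrist')
p=at('wrist',275.4,192.3,.04,I);print(p,togo([p[0],p[1],.180],.11))
```

```text
[0.61641583 0.26861367 0.04      ] (array([-5.000e-01,  2.000e-01,  2.076e+02]), np.float64(-0.0), 'tilt', np.float64(0.05))
```

Emit:
{"fn": "step_arm", "kwargs": {
  "commands": [
    [100,[0,0,50],0],
    [100,[0,0,100],0],
    [100,[0,0,145],0],
    [100,[0,0,175],0],
    [100,[0,0,195],0],
    [100,[0,0,205],0],
    [100,[0,0,207],0],
    [90,[0,0,207],0],
    [75,[0,0,207],0],
    [60,[0,0,207],0],
    [60,[0,0,207],0],
    [60,[0,0,207],0]
  ],
  "squeeze": 70
}}

```text
t: 24.38
tool_pos: [0.6179, 0.2694, 0.1833]
tool_rot: [-3.135, -0.171, -0.005]
contact_force: [-0.7, 2.6, 6.7]
opening: 0.0648
grip_force: 77.8
```

Emit:
{"fn": "step_arm", "kwargs": {
  "commands": [
    [60,[0,0,-20],0],
    [60,[0,0,-50],0],
    [60,[0,0,-90],0],
    [60,[0,0,-130],0],
    [60,[-40,-3,-160],0],
    [60,[-85,-7,-170],0],
    [60,[-130,-10,-170],0],
    [60,[-175,-14,-170],0],
    [60,[-220,-17,-170],0],
    [60,[-258,-20,-170],0],
    [60,[-258,-20,-170],0],
    [60,[-258,-20,-170],0]
  ]
}}

```text
t: 25.88
tool_pos: [0.3584, 0.2604, 0.3512]
tool_rot: [3.137, 0.171, 0.002]
contact_force: [-0.2, -0.8, -3.8]
opening: 0.0653
grip_force: 79.2
```

Run:
```python
from h import *
I=info('wrist');o=monitor.get_obs();print(o['tool_pos'],o['opening'],o['grip_force'])
snap('wrist','w7')
print(proj('wrist',(.3562,.261,.062),I),togo([.359,.261,.2405],.11))
```

```text
[0.35840853 0.26037804 0.35120987] 0.06527727763767605 79.22550559043884
(np.float64(274.00124155101776), np.float64(210.31543074188534)) (array([  0.2,  -0.6, 110.8]), np.float64(-0.1), 'tilt', np.float64(0.04))
```

View pics/w7.png

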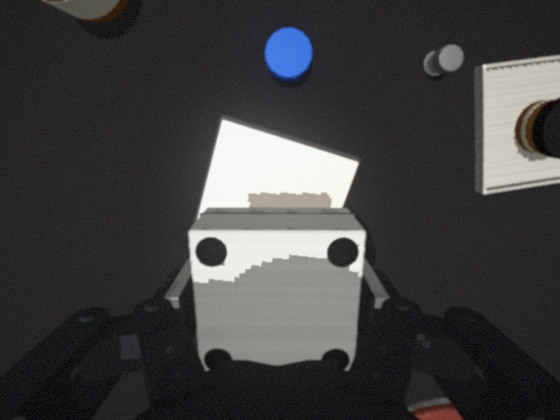

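The block is level. The ceramic top's far corners are at (222,119) and (358,160).

Run:
```python
from h import *
I=info('wrist')
a,b=[at('wrist',*p,.062,I) for p in((222,119),(358,160))]
d=b-a;L=np.hypot(*d[:2]);n=np.array([d[1],-d[0],0])/L
n=n if n[0]<0 else -n
p=(a+b)/2+n*L/2;print(L,p,togo([p[0],p[1],.2405],.11))
```

```text
0.11103974484945556 [0.36017238 0.26365856 0.062     ] (array([  1.6,  -3.1, 110.8]), np.float64(-0.1), 'tilt', np.float64(0.04))
```

Emit:
{"fn": "step_arm", "kwargs": {
  "commands": [
    [60,[1,-2,35],0],
    [60,[1,-2,70],0],
    [60,[1,-2,95],0],
    [60,[1,-2,104],0],
    [60,[1,-2,107],0],
    [60,[1,-2,109],0],
    [60,[1,-2,110],0],
    [60,[1,-2,111],0],
    [60,[1,-2,111],0]
  ]
}}

```text
t: 27.05
tool_pos: [0.3592, 0.2627, 0.2402]
tool_rot: [-3.137, -0.171, -0.001]
contact_force: [-0.3, 0.1, -3.9]
opening: 0.0647
grip_force: 79.1
```

Emit:
{"fn": "step_arm", "kwargs": {
  "commands": [
    [60,[0,0,1],0],
    [60,[0,0,2],0],
    [60,[0,0,2],0],
    [60,[0,0,2],0]
  ]
}}

```text
t: 27.55
tool_pos: [0.3594, 0.2628, 0.2393]
tool_rot: [3.137, 0.172, -0.001]
contact_force: [-5.7, -3.0, 7.3]
opening: 0.0647
grip_force: 80.5
```

Contact made. Now I release, rise, and check all four.

Emit:
{"fn": "step_arm", "kwargs": {
  "commands": [
    [85,[0,0,0],0],
    [100,[0,0,0],0],
    [100,[0,0,0],0],
    [100,[0,0,-10],0],
    [100,[0,0,-50],0],
    [100,[0,0,-100],0],
    [100,[0,0,-150],0],
    [100,[0,0,-180],0],
    [100,[0,0,-180],0],
    [100,[0,0,-180],0]
  ]
}}

```text
t: 28.8
tool_pos: [0.3589, 0.2625, 0.4169]
tool_rot: [3.136, 0.171, -0.002]
contact_force: [0.2, -0.1, -0.2]
opening: 0.0854
grip_force: 0.0
```

Run:
```python
from h import *
I=info('wrist');w=snap('wrist','w8')[:,:,::-1];s=snap('scene','s9')[:,:,::-1];t=snap('top','t9')[:,:,::-1]
J=info('top');print('hot',proj('wrist',(.36,.263,.062),I),'block@',proj('wrist',(.36,.263,.096),I))
print(monitor.get_obs()['contact_force'])
A=cv2.resize(s[130:300,120:440],(800,425),interpolation=cv2.INTER_CUBIC)
B=cv2.resize(w,(233,175));C=cv2.resize(t[140:300,320:400],(88,175))
C=cv2.resize(t[150:190,336:376],(175,175));D=cv2.resize(t[240:295,330:385],(175,175));E=cv2.resize(t[200:260,240:300],(175,175))
row=np.hstack([B,C,D,E]);row=np.hstack([row,np.zeros((175,800-row.shape[1],3),np.uint8)])
cv2.imwrite('pics/fin.png',np.vstack([A,row]))
```

```text
hot (np.float64(274.7117715817296), np.float64(188.8654419344943)) block@ (np.float64(274.60257995418516), np.float64(196.705278155773))
[-0.51405464 -0.62838691  0.07199479]
```

View pics/fin.png

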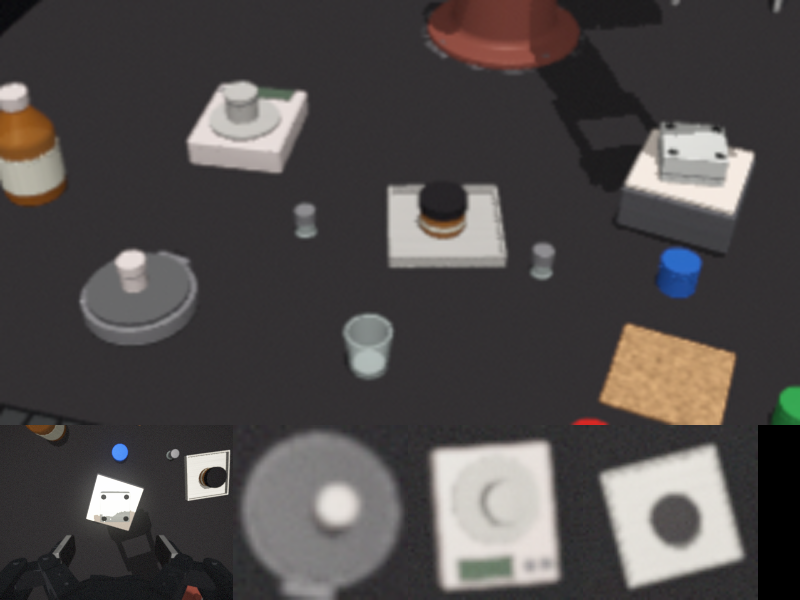

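All four stand upright at their stations: cup (133,272), weight (240,102), jar (443,208), block (693,152). Both bottles stand undisturbed. I'll compute the offsets with parallax included.

Run:
```python
from h import *
J=info('top')
for n,a,za,b,zb in(('cup',(359.8,168.3),.06,(355.9,169.4),.028),('weight',(362.5,263.6),.076,(357.7,263.4),.042),('jar',(271.5,232.6),.044,(270.4,231),.014)):
    p,q=at('top',*a,za,J),at('top',*b,zb,J);print(n,p,np.round((p-q)[:2]*1000,1))
```

```text
cup [ 0.64448155 -0.25253262  0.06      ] [-1.8 -5.7]
weight [ 0.36036318 -0.25681509  0.076     ] [ 1.  -7.4]
jar [0.44827187 0.01012705 0.044     ] [-5.5 -3.3]
```

```bash
python3 -c "
from station import finish_job
print(finish_job())"
```

```text
the job is handed in; nothing more can be done
None
```

The job is handed in at about 29 s of the 128 s allowed: cup, weight, jar and block each stand upright on their own station (cup, weight and jar measured within about 8 mm of centre, block checked by eye only), and both bottles look undisturbed; no verdict came back.

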